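Line up the cellar's sample bottles by height in the carrier

ROBOT

A 7-joint arm with a two-finger parallel gripper is mounted at the origin on the work surface. World frame = base frame: x ahead of the robot, y to its left, z up, the work surface at z = 0. Lengths are in mm, angles in rad, forces in N, time in s.
With the tool pointing down it reaches from about 400 to 925 mm from the base axis. Payload 5.6 kg.
Tool frame: the origin (TCP) lies on the centre line of the jaws, within the pads' length; the fingertips stand 25 mm ahead of it and the grasp point (between the pads) lies 6 mm ahead of it; z points along the fingers, y is the line along which they close (so a half turn about z gives the same grasp; the last joint's range is limited). The gripper opens to 85 mm and grips with 20 to 120 N. Pads are 22 mm wide; open, the fingers measure 114 mm over their backs; the gripper's body (76 mm by 85 mm) begins 54 mm behind the grasp point. The pads swing forward as they close: fully open they stand 13 mm farther back than shut.
Start: joints at [1.128, 0.468, -0.012, 1.603, 0.006, 1.071, -0.056], TCP at [252.964, -598.763, 256.29] pointing down, gripper open.
Joint ranges: [-2.53, 2.53], [-0.31, 2.02], [-1.57, 1.55], [0.28, 2.44], [-1.29, 4.43], [0.15, 1.84], [-2.92, 2.92]. Speed limits (rad/s): [2.57, 2.57, 3.14, 3.14, 3.14, 3.14, 3.14].

INTERFACE

Orientations are given as a unit quaternion [w, x, y, z].
In Python, from cell import bot gives the robot as it stands. The module is installed in compiled form; this text tells all that it offers.
- The arm moves only by the tool jog_arm, never from a script. Its argument "increments" is a list of rows, each a list of 5 numbers: the opening, from -1 (shut) to 1 (fully open), then the shift along the tool's x, y, z in mm, then the turn about the tool's z in rad. In form: [[hand, x, y, z, turn], ...]. A call has 1 to 5 rows; each row shifts and turns the commanded pose from where the row before left it, along the tool's axes as they then stand; what a row does not reach is not made up. A row lasts 1/12 s, in which the tool goes at most 41.7 mm and 7.16 degrees, less where a joint would pass 70% of its speed; a pose out of reach is approached as far as the arm can. A call with a gripper value outside its range is refused whole. The fingers move at their own pace and stop on an object; "grip_force" is the grip in N (left out, the last holds). Time passes only in rows, so rows that do not move let the fingers close. It gives the time, the measured TCP pose, the force, the opening and the grip force at its end, in the units of the state.
- bot.get_obs(): the state, without advancing time (a new reading comes with each control period).
- bot.snapshot(name): name is "scene" or "top"; returns the picture (384x512x3 uint8, red, green, blue); there is no depth.
- bot.calibration(name): a dict with "mtx" (3x3 intrinsics, pixels), "distortion" ([k1, k2, p1, p2, k3] as OpenCV has them; the pictures are not rectified), "R" (3x3) and "t" (3): a world point X has camera coordinates R X + t. Camera axes: x right, y down, z forward; pixel columns grow to the right and rows downward; lengths in mm; the calibration is good to about 2 mm. A picture is of the moment at which its call begins. calibration takes no time and is no camera call.
- bot.sign_off(): hands the job in; it is judged then, once.
The state is a dict: "clock": time; "joint_pos": joint angles; "qd": joint speeds; "effort": joint torques, N m; "tcp_pos": TCP position; "orientation": TCP orientation; "wrist_force": force on the tool from outside, world axes, zero at the start; "moment": the same for the moment, N m; "finger_gap": finger opening in mm; "finger_force": force on a finger pad.
Only numpy, scipy, OpenCV 4.12 (cv2) and the standard library are available. Lean on these libraries where they do the work, as an engineer would, in place of code of your own. Each camera call takes 0.05 s, during which the arm holds its last target. There are 200 camera calls.

TASK

Put the four corked sample bottles into the wooden carrier, one standing upright in each cell, lined up by height: the shortest in the cell at the end where the steel cup stands, the tallest at the other end. Lower each bottle gently to the floor of its cell, knock none over, and leave the cup, the terracotta pot and the white jar where they are.

Things in the scene. Friction and masses are not known exactly. Their poses are not given: they have to be found in the camera images.
- bottle_100: The smallest of four upright, straight-sided, dark green glass sample bottles with a cork flush in the neck: 100 mm tall, body 36 mm in diameter up to 38 mm above its underside, then a shoulder, and from 56 mm up to the top a straight round neck 23 mm in diameter (cork included). Mass about 120 g. Origin: centre of its underside; z up along its axis. It starts standing on the table.
- bottle_125: The second smallest of four upright, straight-sided, dark green glass sample bottles with a cork flush in the neck: 125 mm tall, body 40 mm in diameter up to 63 mm above its underside, then a shoulder, and from 81 mm up to the top a straight round neck 23 mm in diameter (cork included). Mass about 180 g. Origin: centre of its underside; z up along its axis. It starts standing on the table.
- bottle_150: The second largest of four upright, straight-sided, dark green glass sample bottles with a cork flush in the neck: 150 mm tall, body 45 mm in diameter up to 88 mm above its underside, then a shoulder, and from 106 mm up to the top a straight round neck 23 mm in diameter (cork included). Mass about 260 g. Origin: centre of its underside; z up along its axis. It starts standing on the table.
- bottle_180: The largest of four upright, straight-sided, dark green glass sample bottles with a cork flush in the neck: 180 mm tall, body 50 mm in diameter up to 118 mm above its underside, then a shoulder, and from 136 mm up to the top a straight round neck 23 mm in diameter (cork included). Mass about 360 g. Origin: centre of its underside; z up along its axis. It starts standing on the table.
- tray: Bottle carrier, a long pale wooden box fixed to the table, open on top: 78 mm (its x) by 294 mm (its y) outside, 45 mm high, walls, dividers and floor 6 mm thick. Three dividers as tall as the walls make one row of four square cells along its y axis, each 66 x 66 mm inside, centred at y = -108, -36, +36 and +108 mm. Origin: centre of its underside, on the table; the inner floor is 6 mm above it.
- cup: Round open steel tasting cup, 60 mm across, 55 mm high, standing loose on the table just beyond one end of the carrier (its centre about 195 mm from the carrier's centre, in line with the row, on the carrier's +y or -y side). It marks the end where the row of bottles begins. Origin: centre of its underside.
- pot: Squat terracotta pot with a knob, 60 mm across, 58 mm high, standing loose beyond the other end of the carrier. Not to be moved. Origin: centre of its underside.
- jar: White ceramic jar with a wooden lid, 64 mm across, 84 mm high, standing loose among the bottles. Not to be moved. Origin: centre of its underside.

How it is judged:
By the outcome, as a careful person would: the job done as asked, in the order asked, and still so for the second after the job is handed in, with the robot touching nothing.
It also fails if it takes over 128 s, if anything falls off the work surface, if the arm or the gripper's body presses on something with over 40 N, if the wrist force passes 120 N, or if a joint passes its speed limit or range.

## Working session

There is one attempt and no reset: what is moved stays moved. The work goes in short steps, Python scripts to look and compute and a tool call to move; the robot and the scene stay as the last step left them, time stands still between calls to the robot, and variables do not carry over. Pictures are saved under pics/ and viewed, at most 14 in all, crops included, and the job is handed in when it is done.

Besides the shell and the picture viewer there is one more tool, called after "Request:" as name(argument=value, ...) on one line, values as JSON. jog_arm: Moves the arm, as the interface text tells. Its arguments: {"type":"object","properties":{"increments":{"type":"array","items":{"type":"array","items":{"type":"number"}}},"grip_force":{"type":"number"}},"required":["increments"]}

```bash
mkdir -p pics; python3 - <<'E'
from cell import bot
import cv2
for n in("top","scene"):
    cv2.imwrite(f"pics/{n}0.png",cv2.resize(bot.snapshot(n)[:,:,::-1],(800,600)))
    c=bot.calibration(n);print(n,c)
o=bot.get_obs();print(o)
E
```

```text
top {'mtx': array([[434.71614126,   0.        , 255.44469844],
       [  0.        , 434.71614126, 179.7239069 ],
       [  0.        ,   0.        ,   1.        ]]), 'distortion': array([0.04861499, 0.        , 0.        , 0.        , 0.        ]), 'R': array([[-0.02905638, -0.99938924, -0.01941343],
       [-0.99020451,  0.03143197, -0.13604068],
       [ 0.13656779,  0.01527041, -0.99051302]]), 't': array([  54.60648781,  575.54499113, 1102.02348124])}
scene {'mtx': array([[377.79621643,   0.        , 253.6196493 ],
       [  0.        , 377.79621643, 187.78622279],
       [  0.        ,   0.        ,   1.        ]]), 'distortion': array([-0.07429519,  0.        ,  0.        ,  0.        ,  0.        ]), 'R': array([[ 0.28915714,  0.95728052, -0.00146549],
       [ 0.68938691, -0.20929859, -0.69349823],
       [-0.66417907,  0.19951967, -0.72045684]]), 't': array([-161.59027949, -361.15063325, 1399.35423411])}
{'clock': 0.1, 'joint_pos': array([ 1.12801727,  0.46832424, -0.01159382,  1.60355203,  0.0059914 ,
        1.07142603, -0.05627501]), 'qd': array([-1.28554641e-03, -1.46086908e-03,  3.59010241e-04, -2.34012213e-03,
        5.42112718e-04,  9.52368372e-05, -1.30987420e-03]), 'effort': array([ 7.16516133e-04, -5.33513975e+01,  2.13901000e-02, -2.51965392e+01,
        1.14775531e-02,  4.30121290e-03,  3.25804706e-05]), 'tcp_pos': array([ 252.74045821, -598.32851683,  255.40227343]), 'orientation': array([-8.07471387e-04,  9.80093290e-01,  1.98535745e-01, -2.22671644e-04]), 'wrist_force': array([-0.06905282,  0.07677454,  0.3247371 ]), 'moment': array([-0.0019374 , -0.00114512,  0.03150071]), 'finger_force': 0.0, 'finger_gap': 85.20237206609976}
```

View pics/top0.png

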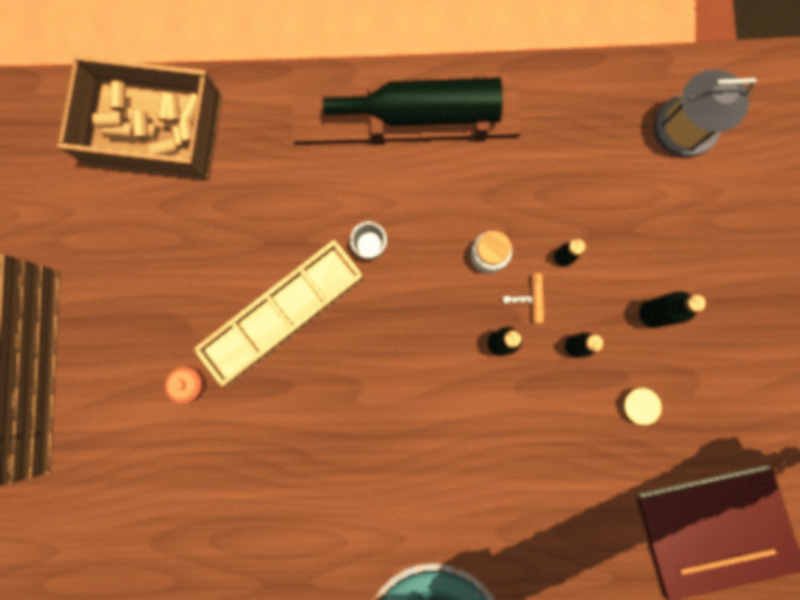

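View pics/scene0.png

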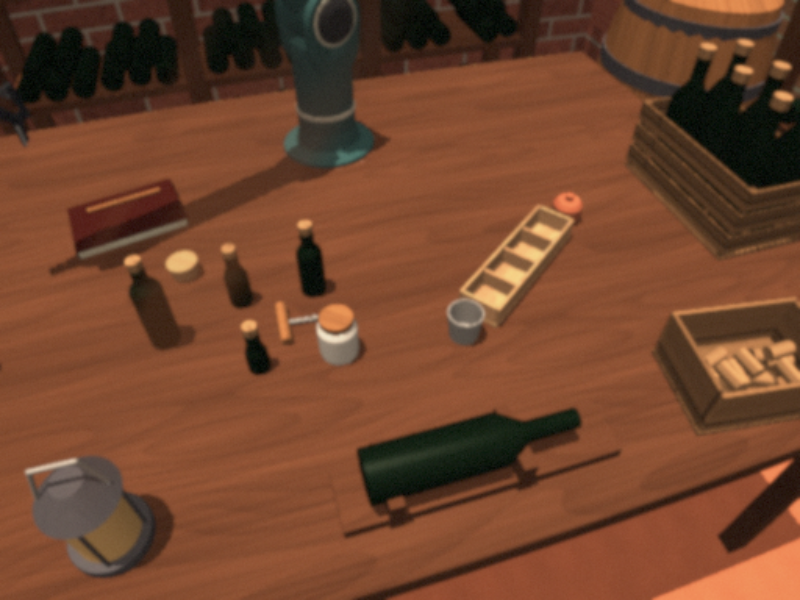

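Top view (800×600): cup at (368,240), pot at (183,385), jar at (493,245). The bottle corks are at (577,247), (695,303), (512,339) and (594,343), and the tray rim corners at (335,241), (362,274), (222,385) and (195,350). In the scene view the corks are at (250,327), (134,262), (305,228) and (229,250). Next I triangulate them.

```bash
cat > h.py <<'E'
from cell import bot
import numpy as np, cv2
def und(n,p):
    c=bot.calibration(n);q=cv2.undistortPoints(np.array([[p]],float),c["mtx"],c["distortion"])[0,0]
    R,t=np.array(c["R"]),np.array(c["t"]);return R,t,q
def onplane(n,p,z):
    R,t,q=und(n,p);d=R.T@[q[0],q[1],1];o=-R.T@t;return o+d*(z-o[2])/d[2]
def tri(p,s):
    R1,t1,a=und("top",p);R2,t2,b=und("scene",s)
    X=cv2.triangulatePoints(np.c_[R1,t1],np.c_[R2,t2],a.reshape(2,1),b.reshape(2,1))[:,0];return X[:3]/X[3]
def blob(im,p,r,lo,hi):  # p in 800x600 px; centroid in native px
    h=cv2.cvtColor(im,cv2.COLOR_RGB2HSV);x,y=[int(v*.64) for v in p]
    m=cv2.inRange(h,lo,hi)[y-r:y+r,x-r:x+r];M=cv2.moments(m,True)
    return (x-r+M["m10"]/max(M["m00"],1),y-r+M["m01"]/max(M["m00"],1)),M["m00"]
E
python3 - <<'E'
from h import *
np.set_printoptions(precision=1,suppress=True)
T=bot.snapshot("top");S=bot.snapshot("scene")
for t,s in [((577,247),(250,327)),((512,339),(305,228)),((594,343),(229,250)),((695,303),(134,262))]:
    p,n=blob(T,t,9,(8,60,150),(30,255,255)); q=(s[0]*.64,s[1]*.64)
    X=tri(p,q);print(t,np.array(p),n,"tri",X,[onplane("top",p,z)[:2] for z in(100,125,150,180)])
C=np.array([onplane("top",(u*.64,v*.64),45) for u,v in[(335,241),(362,274),(222,385),(195,350)]])
print("tray",C,C.mean(0),[np.linalg.norm(C[i]-C[i-1]) for i in range(4)])
print("tray rect",cv2.minAreaRect(C[:,:2].astype(np.float32)))
h=cv2.cvtColor(T,cv2.COLOR_RGB2HSV)
# pale wood segmentation of the tray
m=cv2.inRange(h,(14,60,150),(35,200,255));m[:145]=0;m[255:]=0;m[:,:115]=0;m[:,240:]=0
c=max(cv2.findContours(m,0,1)[0],key=cv2.contourArea);b=cv2.boxPoints(cv2.minAreaRect(c));B=np.array([onplane("top",p,45) for p in b])
print("seg",b/.64,B,B.mean(0),[np.linalg.norm(B[i]-B[i-1]) for i in range(4)])
for n,p,z in[("cup",(368,236),55),("pot",(183,384),50),("jar",(493,245),84),("screwhandle",(538,298),10),("coaster",(642,406),15)]:print(n,onplane("top",(p[0]*.64,p[1]*.64),z))
E
```

```text
(577, 247) [370.2 156. ] 241.0 tri [ 619.8 -247.4   98.8] [array([ 619.1, -250.5]), array([ 614.4, -244.2]), array([ 609.8, -237.9]), array([ 604.3, -230.3])]
(512, 339) [329.4 214.5] 176.0 tri [ 475.3 -132.4  144.6] [array([ 477. , -142.3]), array([ 475.7, -138.6]), array([ 474.4, -134.8]), array([ 472.8, -130.2])]
(594, 343) [382.2 217.7] 215.0 tri [ 465.3 -259.3  122. ] [array([ 465.7, -269.5]), array([ 464.6, -262.7]), array([ 463.6, -256. ]), array([ 462.3, -247.9])]
(695, 303) [446.3 191.5] 210.0 tri [ 517.4 -391.2  178.4] [array([ 524.9, -427.5]), array([ 522.5, -417.1]), array([ 520. , -406.6]), array([ 517.1, -394.1])]
tray [[647.5 143.3  45. ]
 [589.7  98.9  45. ]
 [413.1 332.4  45. ]
 [471.6 377.5  45. ]] [530.5 238.1  45. ] [np.float64(292.8876638702102), np.float64(72.87195621451221), np.float64(292.82496333165153), np.float64(73.89166457949975)]
tray rect ((530.680419921875, 238.2246856689453), (73.88926696777344, 293.419921875), 37.115020751953125)
seg [[189.9 348.7]
 [334.  236.2]
 [366.1 277.2]
 [222.  389.8]] [[474.  386.   45. ]
 [655.9 145.   45. ]
 [584.   92.2  45. ]
 [405.3 332.4  45. ]] [529.8 238.9  45. ] [np.float64(87.12832446413486), np.float64(301.98237237525757), np.float64(89.13244032771946), np.float64(299.38785763328417)]
cup [652.2  86.8  55. ]
pot [416.8 394.6  50. ]
jar [ 624.6 -117.4   84. ]
screwhandle [ 543.9 -198.9   10. ]
coaster [ 359.  -357.5   15. ]
```

```bash
python3 - <<'E'
from h import *
T=bot.snapshot("top")[:,:,::-1]
a=cv2.resize(T[140:240,300:460],(800,500),interpolation=cv2.INTER_CUBIC)
cv2.imwrite("pics/cropA.png",a)
b=cv2.resize(T[130:265,105:265],(704,594),interpolation=cv2.INTER_CUBIC)
cv2.imwrite("pics/cropB.png",b)
E
```

```text
(no output)
```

View pics/cropA.png

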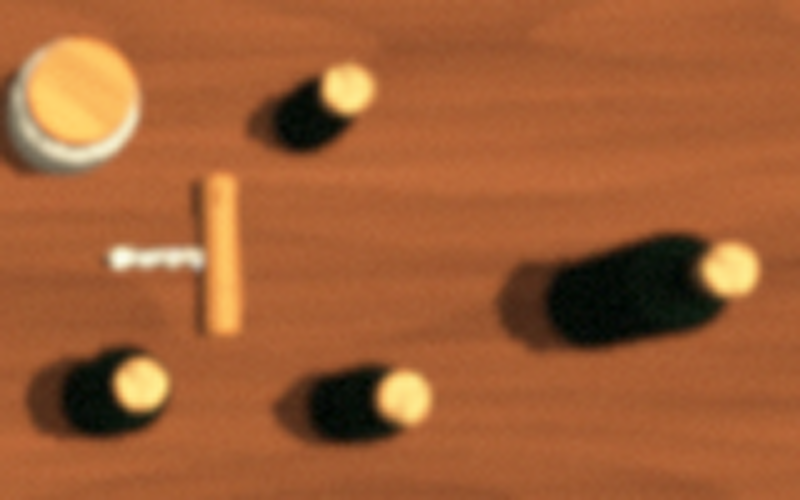

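View pics/cropB.png

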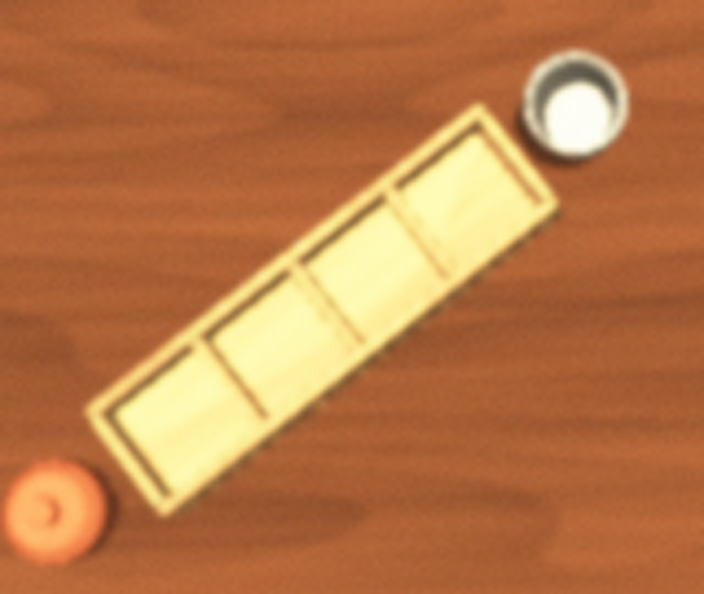

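Crop A has the cork centres at (348,89), (404,397), (140,384) and (730,269), for heights 100, 125, 150 and 180. Crop B has the tray rim corners at (480,103), (559,203), (163,516) and (86,411), and the cup rim centre at (576,103).

```bash
python3 - <<'E'
from h import *
np.set_printoptions(precision=1,suppress=True)
A=lambda u,v:(300+(u+.5)/5-.5,140+(v+.5)/5-.5)
B=lambda u,v:(105+(u+.5)/4.4-.5,130+(v+.5)/4.4-.5)
bt={h:onplane("top",A(*p),h)[:2] for p,h in[((348,89),100),((404,397),125),((140,384),150),((730,269),180)]}
print(bt); print("jar",onplane("top",A(83,92),84))
C=np.array([onplane("top",B(*p),45)[:2] for p in[(480,103),(559,203),(163,516),(86,411)]])
c=C.mean(0);a=(C[0]+C[1]-C[2]-C[3]);a/=np.linalg.norm(a);print(C,c,a,np.degrees(np.arctan2(a[1],a[0])))
print("cup",onplane("top",B(576,103),55),c+195*a)
print("pot",onplane("top",B(56,511),40),c-195*a)
print("cells",[c+k*a for k in(108,36,-36,-108)])
k=list(bt.values());print("dist",[[np.linalg.norm(p-q) for q in k] for p in k])
print(bot.get_obs()["clock"])
E
```

```text
{100: array([ 615.6, -247.9]), 125: array([ 461.6, -258.3]), 150: array([ 470.1, -130.3]), 180: array([ 513. , -392.2])}
jar [ 621.5 -119.    84. ]
[[650.9 145.1]
 [588.7  99. ]
 [411.9 333.5]
 [474.2 379.2]] [531.4 239.2] [ 0.6 -0.8] -52.96479934065157
cup [647.   86.9  55. ] [648.9  83.5]
pot [416.8 397.4  40. ] [414.  394.9]
cells [array([596.5, 153. ]), array([553.1, 210.5]), array([509.7, 267.9]), array([466.4, 325.4])]
dist [[np.float64(0.0), np.float64(154.33566696486508), np.float64(187.0489842220479), np.float64(177.10521506119423)], [np.float64(154.33566696486508), np.float64(0.0), np.float64(128.19479380227196), np.float64(143.42862972291042)], [np.float64(187.0489842220479), np.float64(128.19479380227196), np.float64(0.0), np.float64(265.32880068059114)], [np.float64(177.10521506119423), np.float64(143.42862972291042), np.float64(265.32880068059114), np.float64(0.0)]]
0.25
```

Request:
jog_arm(increments=[[1,0,0,0,-0.12],[1,0,0,0,-0.12],[1,0,0,0,-0.12],[1,0,0,0,-0.12],[1,0,0,0,-0.12]], grip_force=30)

```text
clock: 0.67
tcp_pos: [252.9, -598.7, 256.1]
orientation: [-0.0, 0.876, 0.482, -0.0]
wrist_force: [-0.4, 0.1, -0.5]
finger_gap: 85.2
finger_force: 0.0
```

Request:
jog_arm(increments=[[1,0,0,0,-0.12],[1,0,0,0,-0.12],[1,0,0,0,-0.12],[1,0,0,0,-0.12],[1,0,0,0,-0.12]])

```text
clock: 1.08
tcp_pos: [252.8, -598.7, 256.1]
orientation: [-0.0, 0.695, 0.719, -0.0]
wrist_force: [0.5, -0.4, -0.5]
finger_gap: 85.4
finger_force: 0.0
```

Request:
jog_arm(increments=[[1,0,0,0,-0.12],[1,0,0,0,-0.12],[1,0,0,0,-0.12],[1,0,0,0,-0.12],[1,0,0,0,-0.12]])

```text
clock: 1.5
tcp_pos: [252.8, -598.7, 256.2]
orientation: [-0.0, 0.451, 0.892, 0.0]
wrist_force: [0.1, 0.0, 0.4]
finger_gap: 85.6
finger_force: 0.0
```

```bash
cat >> h.py <<'E'
from scipy.spatial.transform import Rotation
BT={100:(615.6,-247.9),125:(461.6,-258.3),150:(470.1,-130.3),180:(513.0,-392.2)}
CL={100:(596.5,153.0),125:(553.1,210.5),150:(509.7,267.9),180:(466.4,325.4)}
def legs(*pts):  # successive tool-frame shifts from the measured pose through world points
    o=bot.get_obs();q=o["orientation"];R=Rotation.from_quat([q[1],q[2],q[3],q[0]]).as_matrix()
    print("t %.2f"%o["clock"],"tcp",o["tcp_pos"].round(1),"yaw %.2f"%np.degrees(np.arctan2(R[1,0],R[0,0])),"z",R[:,2].round(3),"F",o["wrist_force"].round(1),"gap %.1f"%o["finger_gap"],"ff %.1f"%o["finger_force"],"q",o["joint_pos"].round(2))
    p=o["tcp_pos"]
    for t in pts: t=np.array(t,float);print("  to",t.round(0),(R.T@(t-p)).round(1));p=t
E
python3 -c "
from h import *
b=BT[100];legs((*b,200),(*b,90))"
```

```text
t 1.50 tcp [ 252.8 -598.7  256.2] yaw 126.37 z [-0.  0. -1.] F [0.1 0.  0.4] gap 85.6 ff 0.0 q [ 1.4   0.51 -0.39  1.58  0.21  1.1   1.59]
  to [ 616. -248.  200.] [ 67.4 500.2  56.1]
  to [ 616. -248.   90.] [ -0.   0. 110.]
```

Request:
jog_arm(increments=[[1,3,20,0,0],[1,5,38,0,0],[1,5,38,0,0],[1,5,38,0,0],[1,5,38,0,0]])

```text
clock: 1.92
tcp_pos: [379.3, -477.7, 256.2]
orientation: [-0.0, 0.454, 0.891, -0.0]
wrist_force: [0.6, -0.9, -0.6]
finger_gap: 85.5
finger_force: 0.0
```

Request:
jog_arm(increments=[[1,5,38,0,0],[1,5,38,0,0],[1,5,38,0,0],[1,5,38,0,0],[1,5,38,0,0]])

```text
clock: 2.33
tcp_pos: [518.4, -345.7, 256.3]
orientation: [0.0, 0.454, 0.891, -0.0]
wrist_force: [0.0, -0.3, -0.0]
finger_gap: 85.1
finger_force: 0.0
```

Request:
jog_arm(increments=[[1,5,38,0,0],[1,5,38,0,0],[1,5,38,0,0],[1,4,24,0,-0.01],[1,0,0,0,0]])

```text
clock: 2.75
tcp_pos: [621.8, -243.0, 256.2]
orientation: [0.0, 0.445, 0.896, 0.002]
wrist_force: [-0.3, 0.5, 0.1]
finger_gap: 85.5
finger_force: 0.0
```

```bash
python3 -c "
from h import *
b=BT[100];legs((*b,200),(*b,90))"
```

```text
t 2.75 tcp [ 621.8 -243.   256.2] yaw 127.16 z [ 0.002  0.004 -1.   ] F [-0.3  0.5  0.1] gap 85.5 ff 0.0 q [ 0.67  0.56 -0.5   1.53  0.28  1.13  0.76]
  to [ 616. -248.  200.] [-0.3 -8.1 56.2]
  to [ 616. -248.   90.] [ -0.2  -0.5 110. ]
```

Request:
jog_arm(increments=[[1,0,-8,25,0],[1,0,0,32,0],[1,0,0,32,0],[1,0,0,32,0],[1,0,0,25,0]])

```text
clock: 3.17
tcp_pos: [609.9, -255.8, 107.6]
orientation: [-0.001, 0.45, 0.893, -0.0]
wrist_force: [0.2, 0.3, 0.2]
finger_gap: 85.3
finger_force: 0.0
```

Request:
jog_arm(increments=[[1,0,0,20,0],[0.2,0,0,0,0],[-0.2,0,0,0,0],[-0.5,0,0,0,0],[-0.5,0,0,0,0]])

```text
clock: 3.58
tcp_pos: [612.6, -255.8, 92.4]
orientation: [0.002, 0.449, 0.893, 0.0]
wrist_force: [0.4, 0.5, -0.3]
finger_gap: 38.7
finger_force: 0.2
```

```bash
python3 -c "
from h import *
b=BT[100];legs((*b,90))
T=bot.snapshot('top')[:,:,::-1]; S=bot.snapshot('scene')[:,:,::-1]
a=cv2.resize(T[130:230,310:430],(480,400)); b=cv2.resize(S[150:260,100:220],(436,400))
cv2.imwrite('pics/g1.png',np.hstack([a,b])[:,:800])"
```

```text
t 3.58 tcp [ 612.6 -255.8   92.4] yaw 126.59 z [ 0.003 -0.001 -1.   ] F [ 0.4  0.5 -0.3] gap 38.7 ff 0.2 q [ 0.64  0.73 -0.43  1.65  0.38  0.84  0.7 ]
  to [ 616. -248.   90.] [4.5 7.1 2.4]
```

View pics/g1.png

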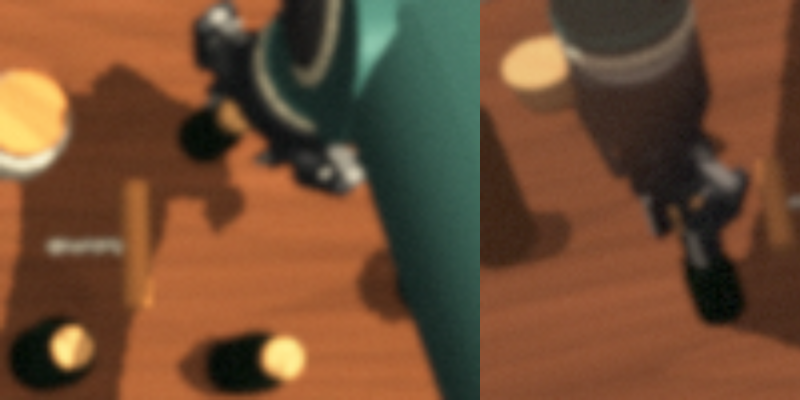

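The fingers straddle the neck, with the cork visible between the jaws. The TCP sits about 8 mm off because the pose was still settling when I measured. I'll correct that and then close.

Request:
jog_arm(increments=[[0.2,4.5,7,2,0.01],[0.0,0,0,0,0],[-0.5,0,0,0,0],[-1,0,0,0,0],[-1,0,0,0,0]])

```text
clock: 4.1
tcp_pos: [614.3, -247.4, 88.2]
orientation: [-0.0, 0.454, 0.891, -0.0]
wrist_force: [-0.0, -0.0, -0.5]
finger_gap: 22.1
finger_force: 30.4
```

Request:
jog_arm(increments=[[-1,0,0,0,0],[-1,0,0,0,0],[-1,0,0,0,0],[-1,0,0,0,0]])

```text
clock: 4.43
tcp_pos: [614.4, -247.4, 88.3]
orientation: [-0.0, 0.454, 0.891, 0.0]
wrist_force: [-0.7, 0.2, 1.3]
finger_gap: 22.5
finger_force: 30.4
```

```bash
python3 -c "
from h import *
b=BT[100];c=CL[100];legs((*b,90),(*b,250),(*c,250),(*c,98))"
```

```text
t 4.43 tcp [ 614.4 -247.4   88.3] yaw 126.03 z [-0.  0. -1.] F [-0.7  0.2  1.3] gap 22.5 ff 30.4 q [ 0.63  0.73 -0.42  1.65  0.38  0.84  0.67]
  to [ 616. -248.   90.] [-1.1  0.7 -1.7]
  to [ 616. -248.  250.] [   0.   -0. -160.]
  to [596. 153. 250.] [335.4 220.4   0. ]
  to [596. 153.  98.] [ -0.   0. 152.]
```

Request:
jog_arm(increments=[[-1,0,0,-12,0],[-1,0,0,-30,0],[-1,0,0,-36,0],[-1,0,0,-36,0],[-1,0,0,-36,0]], grip_force=50)

```text
clock: 4.85
tcp_pos: [614.0, -247.5, 240.4]
orientation: [-0.0, 0.454, 0.891, -0.0]
wrist_force: [0.8, -0.7, -0.8]
finger_gap: 21.6
finger_force: 49.0
```

Request:
jog_arm(increments=[[-1,12,8,-12,0],[-1,24,16,0,0],[-1,30,20,0,0],[-1,30,20,0,0],[-1,30,20,0,0]])

```text
clock: 5.27
tcp_pos: [607.6, -94.6, 250.7]
orientation: [0.0, 0.454, 0.891, -0.0]
wrist_force: [1.1, 0.3, -1.6]
finger_gap: 21.8
finger_force: 49.1
```

Request:
jog_arm(increments=[[-1,30,20,0,0],[-1,30,20,0,0],[-1,30,20,0,0],[-1,30,20,0,0],[-1,30,20,0,0]])

```text
clock: 5.68
tcp_pos: [600.1, 85.8, 250.6]
orientation: [0.0, 0.454, 0.891, -0.0]
wrist_force: [0.4, 1.8, -1.2]
finger_gap: 22.4
finger_force: 49.1
```

Request:
jog_arm(increments=[[-1,30,20,0,0],[-1,20,12,0,0],[-1,8,4,0,0],[-1,0,0,0,0],[-1,0,0,0,0]])

```text
clock: 6.1
tcp_pos: [595.8, 151.2, 250.2]
orientation: [0.0, 0.454, 0.891, -0.001]
wrist_force: [0.6, 0.1, -1.5]
finger_gap: 21.7
finger_force: 49.1
```

```bash
python3 -c "
from h import *
c=CL[100];legs((*c,250),(*c,98))"
```

```text
t 6.10 tcp [595.8 151.2 250.2] yaw 126.04 z [-0.    -0.001 -1.   ] F [ 0.6  0.1 -1.5] gap 21.7 ff 49.1 q [ 0.13  0.49 -0.58  1.67  0.3   1.07  0.08]
  to [596. 153. 250.] [1.  1.7 0.2]
  to [596. 153.  98.] [2.00e-01 1.00e-01 1.52e+02]
```

Request:
jog_arm(increments=[[-1,1,2,20,-0.016],[-1,0,0,36,0],[-1,0,0,36,0],[-1,0,0,32,0],[-1,0,0,16,0]])

```text
clock: 6.52
tcp_pos: [595.3, 149.5, 105.9]
orientation: [-0.002, 0.448, 0.894, -0.003]
wrist_force: [0.3, -0.1, -1.8]
finger_gap: 21.6
finger_force: 49.1
```

Request:
jog_arm(increments=[[-1,0,0,8,0],[-1,0,0,4,0],[-1,0,0,1,0],[-1,0,0,0,0],[-1,0,0,0,0]])

```text
clock: 6.93
tcp_pos: [597.9, 154.0, 98.8]
orientation: [0.001, 0.447, 0.895, 0.001]
wrist_force: [0.5, 0.2, -0.6]
finger_gap: 22.2
finger_force: 49.1
```

Request:
jog_arm(increments=[[-1,0,0,1,0],[-1,0,0,0,0]])

```text
clock: 7.1
tcp_pos: [597.3, 154.1, 97.2]
orientation: [0.001, 0.447, 0.895, 0.0]
wrist_force: [0.4, -0.5, -0.8]
finger_gap: 22.0
finger_force: 49.1
```

Request:
jog_arm(increments=[[-1,0,0,1,0],[-1,0,0,0,0]])

```text
clock: 7.27
tcp_pos: [596.9, 154.1, 95.5]
orientation: [0.0, 0.447, 0.895, 0.0]
wrist_force: [-0.1, 0.9, -1.1]
finger_gap: 22.1
finger_force: 49.1
```

Request:
jog_arm(increments=[[-1,0,0,1,0],[-1,0,0,0,0]])

```text
clock: 7.43
tcp_pos: [596.9, 154.1, 94.3]
orientation: [0.0, 0.447, 0.895, 0.0]
wrist_force: [-0.0, -0.3, 0.0]
finger_gap: 21.9
finger_force: 49.3
```

Request:
jog_arm(increments=[[-1,0,0,1,0],[-1,0,0,0,0]])

```text
clock: 7.6
tcp_pos: [597.0, 154.3, 94.3]
orientation: [0.0, 0.447, 0.895, -0.0]
wrist_force: [-2.3, -0.0, 6.3]
finger_gap: 22.0
finger_force: 49.9
```

Contact came at z=94.3, as predicted. Releasing and retreating.

Request:
jog_arm(increments=[[-0.3,0,0,0,0],[0.2,0,0,0,0],[0.6,0,0,0,0],[0.8,0,0,0,0],[0.8,0,0,0,0]])

```text
clock: 8.02
tcp_pos: [596.8, 154.1, 93.1]
orientation: [-0.0, 0.447, 0.895, -0.0]
wrist_force: [-0.4, 0.5, -0.2]
finger_gap: 76.0
finger_force: 0.0
```

Request:
jog_arm(increments=[[0.8,0,0,-10,0],[0.8,0,0,-36,0],[0.8,0,0,-36,0],[0.8,0,0,-36,0],[0.8,0,0,-30,0]])

```text
clock: 8.43
tcp_pos: [597.1, 154.5, 244.6]
orientation: [0.001, 0.446, 0.895, 0.001]
wrist_force: [1.1, 0.1, 0.7]
finger_gap: 76.9
finger_force: 0.0
```

```bash
python3 -c "
from h import *
b=BT[125];legs((*b,242),(*b,113))
cv2.imwrite('pics/p1.png',cv2.resize(bot.snapshot('scene')[120:260,180:400,::-1],(660,420)))"
```

```text
t 8.43 tcp [597.1 154.5 244.6] yaw 126.98 z [ 0.002  0.001 -1.   ] F [1.1 0.1 0.7] gap 76.9 ff 0.0 q [ 0.13  0.5  -0.59  1.67  0.31  1.06  0.09]
  to [ 462. -258.  242.] [-248.3 -356.6    2. ]
  to [ 462. -258.  113.] [ 1.00e-01 -3.00e-01  1.29e+02]
```

View pics/p1.png

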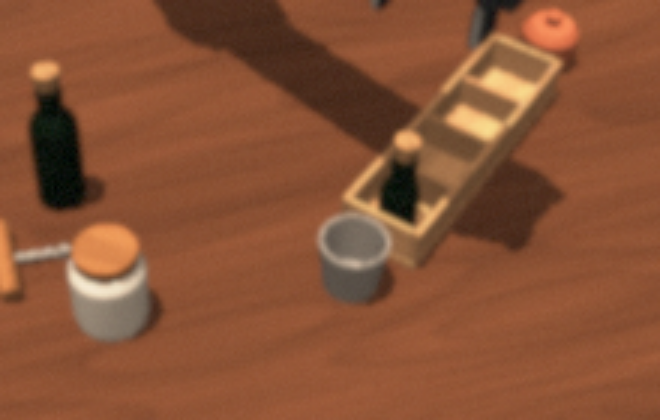

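The scene crop shows bottle_100 upright at (403,180) in the cup-end cell. The cup at (354,257), the pot and the jar are undisturbed. Next is bottle_125.

Request:
jog_arm(increments=[[0.8,-10,-15,0,0],[0.8,-21,-30,0,0],[0.8,-21,-30,0,0],[0.8,-21,-30,0,0],[0.8,-21,-30,0,0]])

```text
clock: 8.9
tcp_pos: [544.7, -3.5, 241.7]
orientation: [0.0, 0.446, 0.895, -0.0]
wrist_force: [0.8, 0.5, -0.9]
finger_gap: 77.0
finger_force: 0.0
```

Request:
jog_arm(increments=[[0.8,-21,-30,0,0],[0.8,-21,-30,0,0],[0.8,-21,-30,0,0],[0.8,-21,-30,0,0],[0.8,-21,-30,0,0]])

```text
clock: 9.32
tcp_pos: [487.9, -177.8, 241.9]
orientation: [0.0, 0.446, 0.895, -0.0]
wrist_force: [0.3, -0.5, -0.3]
finger_gap: 77.0
finger_force: 0.0
```

Request:
jog_arm(increments=[[0.8,-21,-30,0,0],[0.8,-21,-30,0,0],[0.8,-7,-12,0,0],[0.8,0,0,0,0],[0.8,0,0,0,0]])

```text
clock: 9.73
tcp_pos: [460.4, -259.1, 241.6]
orientation: [0.0, 0.447, 0.894, 0.0]
wrist_force: [0.4, 1.1, -0.5]
finger_gap: 76.6
finger_force: 0.0
```

```bash
python3 -c "
from h import *
b=BT[125];legs((*b,180),(*b,113))"
```

```text
t 9.73 tcp [ 460.4 -259.1  241.6] yaw 126.84 z [ 0.  0. -1.] F [ 0.4  1.1 -0.5] gap 76.6 ff 0.0 q [ 0.86  0.33 -0.5   1.89  0.19  0.97  0.92]
  to [ 462. -258.  180.] [-0.1  1.4 61.6]
  to [ 462. -258.  113.] [ 0. -0. 67.]
```

Request:
jog_arm(increments=[[0.8,0,1.5,20,0],[0.8,0,0,36,0],[0.8,0,0,36,0],[0.8,0,0,28,0],[0.8,0,0,9,0]])

```text
clock: 10.15
tcp_pos: [460.4, -254.6, 108.8]
orientation: [-0.003, 0.445, 0.895, 0.001]
wrist_force: [-0.1, 0.1, -0.4]
finger_gap: 77.0
finger_force: 0.0
```

Request:
jog_arm(increments=[[0.8,0,0,0,0],[0.3,0,0,0,0],[0,0,0,0,0],[-0.4,0,0,0,0],[-1,0,0,0,0]], grip_force=40)

```text
clock: 10.57
tcp_pos: [462.7, -258.3, 113.9]
orientation: [0.001, 0.447, 0.895, -0.0]
wrist_force: [0.2, -0.5, -0.6]
finger_gap: 29.1
finger_force: 0.0
```

Request:
jog_arm(increments=[[-1,0,0,0,0],[-1,0,0,0,0],[-1,0,0,0,0],[-1,0,0,0,0]])

```text
clock: 10.9
tcp_pos: [462.9, -258.2, 113.7]
orientation: [0.001, 0.447, 0.895, -0.0]
wrist_force: [-1.1, -0.4, 7.3]
finger_gap: 21.8
finger_force: 39.4
```

```bash
python3 -c "
from h import *
b=BT[125];c=CL[125];legs((*b,113),(*b,270),(*c,270),(*c,122))"
```

```text
t 10.90 tcp [ 462.9 -258.2  113.7] yaw 126.95 z [ 0.002 -0.001 -1.   ] F [-1.1 -0.4  7.3] gap 21.8 ff 39.4 q [ 0.79  0.51 -0.43  1.98  0.32  0.71  0.81]
  to [ 462. -258.  113.] [ 0.7 -1.1  0.7]
  to [ 462. -258.  270.] [  -0.4    0.2 -157. ]
  to [553. 210. 270.] [319.6 354.9  -0.5]
  to [553. 210. 122.] [ 4.00e-01 -1.00e-01  1.48e+02]
```

Request:
jog_arm(increments=[[-1,0,0,-10,0],[-1,0,0,-25,0],[-1,0,0,-36,0],[-1,0,0,-36,0],[-1,0,0,-36,0]], grip_force=60)

```text
clock: 11.32
tcp_pos: [461.1, -257.4, 257.0]
orientation: [-0.001, 0.446, 0.895, 0.0]
wrist_force: [0.7, -0.9, -1.6]
finger_gap: 21.9
finger_force: 58.9
```

Request:
jog_arm(increments=[[-1,0,0,-34,0],[-1,0,0,-10,0],[-1,13,14,0,0],[-1,26,29,0,0],[-1,26,29,0,0]])

```text
clock: 11.73
tcp_pos: [479.4, -162.9, 299.2]
orientation: [-0.0, 0.449, 0.894, -0.0]
wrist_force: [0.5, 0.6, -1.3]
finger_gap: 22.1
finger_force: 58.9
```

Request:
jog_arm(increments=[[-1,26,29,0,0],[-1,26,29,0,0],[-1,26,29,0,0],[-1,26,29,0,0],[-1,26,29,0,0]])

```text
clock: 12.15
tcp_pos: [517.4, 30.0, 299.1]
orientation: [-0.0, 0.447, 0.895, -0.001]
wrist_force: [0.5, -0.7, -2.2]
finger_gap: 21.3
finger_force: 58.9
```

Request:
jog_arm(increments=[[-1,26,29,0,0],[-1,26,29,0,0],[-1,26,29,0,0],[-1,26,29,0,0],[-1,13,14,0,0]])

```text
clock: 12.57
tcp_pos: [550.5, 205.4, 299.0]
orientation: [-0.001, 0.444, 0.896, 0.001]
wrist_force: [-0.3, 0.3, -0.3]
finger_gap: 21.8
finger_force: 59.1
```

Request:
jog_arm(increments=[[-1,7,8,0,0],[-1,0,0,0,0],[-1,0,0,0,0]])

```text
clock: 12.82
tcp_pos: [553.6, 209.2, 298.7]
orientation: [-0.0, 0.447, 0.895, -0.001]
wrist_force: [0.6, -1.7, -1.6]
finger_gap: 21.6
finger_force: 59.1
```

```bash
python3 -c "
from h import *
c=CL[125];legs((*c,200),(*c,122))"
```

```text
t 12.82 tcp [553.6 209.2 298.7] yaw 126.93 z [-0.001 -0.002 -1.   ] F [ 0.6 -1.7 -1.6] gap 21.6 ff 59.1 q [ 0.11  0.43 -0.7   1.67  0.3   1.16 -0.02]
  to [553. 210. 200.] [ 1.3  0.6 98.6]
  to [553. 210. 122.] [ 0.   0.2 78. ]
```

Down from 298.7 to about 123, then creep to 119.7.

Request:
jog_arm(increments=[[-1,1,0.5,20,0],[-1,0,0,36,0],[-1,0,0,36,0],[-1,0,0,36,0],[-1,0,0,28,0]])

```text
clock: 13.23
tcp_pos: [553.1, 207.4, 140.7]
orientation: [-0.0, 0.448, 0.894, -0.002]
wrist_force: [0.4, -0.5, -1.4]
finger_gap: 21.5
finger_force: 59.1
```

Request:
jog_arm(increments=[[-1,0,0,12,0],[-1,0,0,6,0],[-1,0,0,1,0],[-1,0,0,0,0],[-1,0,0,0,0]])

```text
clock: 13.65
tcp_pos: [554.8, 211.8, 126.2]
orientation: [0.001, 0.447, 0.895, 0.001]
wrist_force: [-0.4, -0.2, -1.8]
finger_gap: 21.7
finger_force: 59.0
```

Request:
jog_arm(increments=[[-1,0,0,1,0],[-1,0,0,0,0]])

```text
clock: 13.82
tcp_pos: [554.2, 211.8, 124.5]
orientation: [0.001, 0.447, 0.895, 0.001]
wrist_force: [-0.2, 0.0, -1.3]
finger_gap: 21.8
finger_force: 59.0
```

Request:
jog_arm(increments=[[-1,0,0,1,0],[-1,0,0,0,0]])

```text
clock: 13.98
tcp_pos: [553.6, 211.6, 122.5]
orientation: [0.0, 0.447, 0.895, 0.0]
wrist_force: [-0.7, 0.9, -0.8]
finger_gap: 21.6
finger_force: 59.0
```

Request:
jog_arm(increments=[[-1,0,0,1,0],[-1,0,0,0,0],[-1,0,0,0,0]])

```text
clock: 14.23
tcp_pos: [553.5, 211.6, 121.1]
orientation: [-0.0, 0.447, 0.895, -0.0]
wrist_force: [-0.4, -1.2, -1.6]
finger_gap: 21.4
finger_force: 59.0
```

Request:
jog_arm(increments=[[-1,0,0,1,0],[-1,0,0,0,0]])

```text
clock: 14.4
tcp_pos: [553.5, 211.6, 120.0]
orientation: [-0.0, 0.447, 0.895, -0.0]
wrist_force: [-0.0, -0.1, -1.2]
finger_gap: 21.8
finger_force: 59.0
```

Request:
jog_arm(increments=[[-1,0,0,1,0],[-1,0,0,0,0]])

```text
clock: 14.57
tcp_pos: [553.6, 211.8, 119.8]
orientation: [0.0, 0.447, 0.895, -0.0]
wrist_force: [-0.7, -1.5, 3.9]
finger_gap: 21.5
finger_force: 59.6
```

Request:
jog_arm(increments=[[-0.3,0,0,0,0],[0.2,0,0,0,0],[0.6,0,0,0,0],[0.8,0,0,0,0],[0.8,0,0,0,0]])

```text
clock: 14.98
tcp_pos: [553.6, 211.6, 119.2]
orientation: [0.0, 0.447, 0.895, 0.0]
wrist_force: [-0.5, -0.3, -0.2]
finger_gap: 76.1
finger_force: 0.0
```

Request:
jog_arm(increments=[[0.8,0,0,-10,0],[0.8,0,0,-36,0],[0.8,0,0,-36,0],[0.8,0,0,-36,0],[0.8,0,0,-30,0]])

```text
clock: 15.4
tcp_pos: [553.7, 212.2, 270.7]
orientation: [0.001, 0.446, 0.895, 0.001]
wrist_force: [-0.4, 0.6, -1.6]
finger_gap: 76.8
finger_force: 0.0
```

Request:
jog_arm(increments=[[0.8,-12,-14,0,0],[0.8,-24,-29,0,0],[0.8,-24,-29,0,0],[0.8,-24,-29,0,0],[0.8,-24,-29,0,0]])

```text
clock: 15.82
tcp_pos: [513.9, 45.9, 268.0]
orientation: [0.0, 0.446, 0.895, 0.0]
wrist_force: [0.8, -0.6, 0.1]
finger_gap: 76.9
finger_force: 0.0
```

Request:
jog_arm(increments=[[0.8,-24,-29,0,0],[0.8,-24,-29,0,0],[0.8,-24,-29,0,0],[0.8,-24,-29,0,0],[0.8,-15,-20,0,0]])

```text
clock: 16.23
tcp_pos: [471.6, -127.0, 268.0]
orientation: [0.001, 0.448, 0.894, -0.001]
wrist_force: [0.4, -0.3, 0.3]
finger_gap: 77.0
finger_force: 0.0
```

Request:
jog_arm(increments=[[0.8,-4,-6,0,0],[0.8,0,0,0,0],[0.8,0,0,0,0]])

```text
clock: 16.48
tcp_pos: [470.5, -129.2, 267.8]
orientation: [0.0, 0.446, 0.895, 0.0]
wrist_force: [0.5, 0.1, -0.2]
finger_gap: 77.0
finger_force: 0.0
```

```bash
python3 -c "
from h import *
b=BT[150];legs((*b,200),(*b,138))
cv2.imwrite('pics/p2.png',cv2.resize(bot.snapshot('top')[130:260,100:400,::-1],(800,347)))"
```

```text
t 16.48 tcp [ 470.5 -129.2  267.8] yaw 126.97 z [ 0.001  0.    -1.   ] F [ 0.5  0.1 -0.2] gap 77.0 ff 0.0 q [ 0.75  0.25 -0.63  1.95  0.17  1.    0.69]
  to [ 470. -130.  200.] [-0.6 -1.1 67.8]
  to [ 470. -130.  138.] [ 0.  -0.1 62. ]
```

View pics/p2.png

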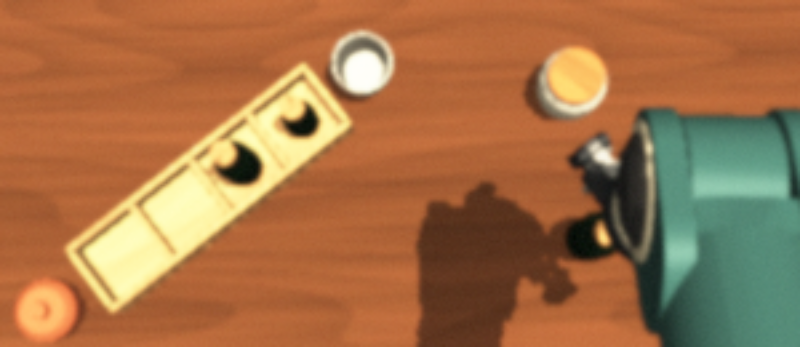

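Bottles 100 and 125 stand in the first two cells, at (298,112) and (238,162). The cup, pot and jar are unmoved, and the gripper is above bottle_150. I go down 130 mm and grasp.

Request:
jog_arm(increments=[[0.8,-0.5,-1,20,0],[0.8,0,0,36,0],[0.8,0,0,36,0],[0.8,0,0,28,0],[0.8,0,0,10,0]])

```text
clock: 16.95
tcp_pos: [468.0, -128.4, 133.9]
orientation: [-0.003, 0.445, 0.896, 0.0]
wrist_force: [-1.2, 0.3, -0.0]
finger_gap: 76.6
finger_force: 0.0
```

Request:
jog_arm(increments=[[0.8,0,0,0,0],[0.3,0,0,0,0],[0,0,0,0,0],[-0.4,0,0,0,0],[-1,0,0,0,0]], grip_force=40)

```text
clock: 17.37
tcp_pos: [470.7, -131.3, 138.8]
orientation: [0.001, 0.447, 0.895, 0.0]
wrist_force: [0.0, 0.1, -0.3]
finger_gap: 28.9
finger_force: 0.0
```

Request:
jog_arm(increments=[[-1,0,0,0,0],[-1,0,0,0,0],[-1,0,0,0,0],[-1,0,0,0,0],[-1,0,0,0,0]], grip_force=70)

```text
clock: 17.78
tcp_pos: [471.2, -131.1, 138.7]
orientation: [0.002, 0.447, 0.895, 0.0]
wrist_force: [-0.5, 1.2, 7.9]
finger_gap: 21.5
finger_force: 68.8
```

```bash
python3 -c "
from h import *
b=BT[150];c=CL[150];legs((*b,138),(*b,278),(*c,278),(*c,147))"
```

```text
t 17.78 tcp [ 471.2 -131.1  138.7] yaw 126.96 z [ 0.003 -0.001 -1.   ] F [-0.5  1.2  7.9] gap 21.5 ff 68.8 q [ 0.66  0.43 -0.55  2.06  0.34  0.73  0.55]
  to [ 470. -130.  138.] [ 1.3 -0.4  0.7]
  to [ 470. -130.  278.] [  -0.4    0.3 -140. ]
  to [510. 268. 278.] [ 2.944e+02  2.710e+02 -2.000e-01]
  to [510. 268. 147.] [  0.3  -0.3 131. ]
```

Request:
jog_arm(increments=[[-1,0,0,-10,0],[-1,0,0,-25,0],[-1,0,0,-36,0],[-1,0,0,-36,0],[-1,0,0,-36,0]])

```text
clock: 18.2
tcp_pos: [468.5, -130.8, 281.7]
orientation: [-0.001, 0.446, 0.895, -0.0]
wrist_force: [1.8, -0.3, -2.8]
finger_gap: 21.4
finger_force: 68.9
```

Request:
jog_arm(increments=[[-1,0,0,-18,0],[-1,14,13,0,0],[-1,28,26,0,0],[-1,28,26,0,0],[-1,28,26,0,0]])

```text
clock: 18.62
tcp_pos: [482.6, 2.7, 298.6]
orientation: [-0.0, 0.447, 0.894, -0.001]
wrist_force: [0.7, -0.2, -2.8]
finger_gap: 21.5
finger_force: 69.0
```

Request:
jog_arm(increments=[[-1,28,26,0,0],[-1,28,26,0,0],[-1,28,26,0,0],[-1,28,26,0,0],[-1,28,26,0,0]])

```text
clock: 19.03
tcp_pos: [502.5, 192.9, 298.3]
orientation: [-0.0, 0.447, 0.895, -0.001]
wrist_force: [0.7, -0.4, -2.7]
finger_gap: 21.5
finger_force: 69.0
```

Request:
jog_arm(increments=[[-1,28,26,0,0],[-1,19,17,0,0],[-1,9,7,0,0],[-1,0,0,0,0],[-1,0,0,0,0]])

```text
clock: 19.45
tcp_pos: [509.1, 266.0, 297.8]
orientation: [-0.0, 0.446, 0.895, -0.001]
wrist_force: [-0.5, -0.6, -3.0]
finger_gap: 21.2
finger_force: 69.1
```

```bash
python3 -c "
from h import *
c=CL[150];legs((*c,200),(*c,147))"
```

```text
t 19.45 tcp [509.1 266.  297.8] yaw 127.00 z [-0.001 -0.002 -1.   ] F [-0.5 -0.6 -3. ] gap 21.2 ff 69.1 q [ 0.06  0.42 -0.78  1.71  0.32  1.15 -0.16]
  to [510. 268. 200.] [ 1.2  1.8 97.8]
  to [510. 268. 147.] [ 0.   0.1 53. ]
```

Request:
jog_arm(increments=[[-1,1,1.5,20,0],[-1,0,0,36,0],[-1,0,0,36,0],[-1,0,0,30,0],[-1,0,0,18,0]])

```text
clock: 19.87
tcp_pos: [509.3, 264.0, 154.8]
orientation: [-0.001, 0.448, 0.894, -0.003]
wrist_force: [0.0, -0.8, -3.1]
finger_gap: 21.4
finger_force: 69.1
```

Request:
jog_arm(increments=[[-1,0,0,8,0],[-1,0,0,3,0],[-1,0,0,0,0],[-1,0,0,0,0],[-1,0,0,0,0]])

```text
clock: 20.28
tcp_pos: [511.1, 268.6, 148.9]
orientation: [0.001, 0.447, 0.895, 0.001]
wrist_force: [-0.1, -0.3, -3.1]
finger_gap: 21.7
finger_force: 69.1
```

Request:
jog_arm(increments=[[-1,0,0,0,0],[-1,0,0,0,0],[-1,0,0,0,0]])

```text
clock: 20.53
tcp_pos: [510.4, 268.6, 147.8]
orientation: [0.0, 0.447, 0.895, 0.0]
wrist_force: [0.1, -0.1, -4.7]
finger_gap: 21.2
finger_force: 69.1
```

Request:
jog_arm(increments=[[-1,0,0,1,0],[-1,0,0,0,0],[-1,0,0,0,0]])

```text
clock: 20.78
tcp_pos: [510.1, 268.4, 146.1]
orientation: [-0.0, 0.447, 0.895, -0.0]
wrist_force: [0.7, 0.4, -2.8]
finger_gap: 21.2
finger_force: 69.1
```

Request:
jog_arm(increments=[[-1,0,0,1,0],[-1,0,0,0,0]])

```text
clock: 20.95
tcp_pos: [510.1, 268.4, 145.0]
orientation: [-0.0, 0.447, 0.895, -0.0]
wrist_force: [0.4, 0.4, -2.9]
finger_gap: 21.5
finger_force: 69.1
```

Request:
jog_arm(increments=[[-1,0,0,1,0],[-1,0,0,0,0]])

```text
clock: 21.12
tcp_pos: [510.3, 268.7, 144.7]
orientation: [0.0, 0.447, 0.895, 0.0]
wrist_force: [-0.4, -0.5, 1.4]
finger_gap: 21.5
finger_force: 69.7
```

Request:
jog_arm(increments=[[-0.3,0,0,0,0],[0.2,0,0,0,0],[0.6,0,0,0,0],[0.8,0,0,0,0],[0.8,0,0,0,0]])

```text
clock: 21.53
tcp_pos: [510.3, 268.5, 144.3]
orientation: [0.0, 0.447, 0.895, 0.0]
wrist_force: [0.2, 0.5, 0.6]
finger_gap: 75.9
finger_force: 0.0
```

Request:
jog_arm(increments=[[0.8,0,0,-10,0],[0.8,0,0,-36,0],[0.8,0,0,-36,0],[0.8,0,0,-36,0],[0.8,0,0,-30,0]])

```text
clock: 21.95
tcp_pos: [510.2, 269.1, 295.6]
orientation: [0.001, 0.446, 0.895, 0.001]
wrist_force: [1.2, 1.0, 0.2]
finger_gap: 76.9
finger_force: 0.0
```

Request:
jog_arm(increments=[[0.8,-15,-11,0,0],[0.8,-31,-23,0,0],[0.8,-31,-23,0,0],[0.8,-31,-23,0,0],[0.8,-31,-23,0,0]])

```text
clock: 22.37
tcp_pos: [511.1, 94.0, 293.1]
orientation: [0.001, 0.446, 0.895, 0.0]
wrist_force: [0.9, -0.2, 0.8]
finger_gap: 76.9
finger_force: 0.0
```

Request:
jog_arm(increments=[[0.8,-31,-23,0,0],[0.8,-31,-23,0,0],[0.8,-31,-23,0,0],[0.8,-31,-23,0,0],[0.8,-31,-23,0,0]])

```text
clock: 22.78
tcp_pos: [512.4, -99.3, 293.3]
orientation: [0.001, 0.446, 0.895, -0.0]
wrist_force: [0.4, -0.1, -0.6]
finger_gap: 77.0
finger_force: 0.0
```

Request:
jog_arm(increments=[[0.8,-31,-23,0,0],[0.8,-31,-23,0,0],[0.8,-31,-23,0,0],[0.8,-31,-23,0,0],[0.8,-31,-23,0,0]])

```text
clock: 23.2
tcp_pos: [513.7, -292.3, 293.3]
orientation: [0.001, 0.446, 0.895, -0.0]
wrist_force: [0.8, 0.4, 0.1]
finger_gap: 76.8
finger_force: 0.0
```

Request:
jog_arm(increments=[[0.8,-31,-23,0,0],[0.8,-31,-23,0,0],[0.8,-14,-12,0,0],[0.8,0,0,0,0],[0.8,0,0,0,0]])

```text
clock: 23.62
tcp_pos: [512.9, -387.0, 292.4]
orientation: [-0.0, 0.448, 0.894, 0.0]
wrist_force: [1.4, 0.9, 0.4]
finger_gap: 76.9
finger_force: 0.0
```

```bash
python3 -c "
from h import *
b=BT[180];legs((*b,220),(*b,168))"
```

```text
t 23.62 tcp [ 512.9 -387.   292.4] yaw 126.83 z [ 0.     0.001 -1.   ] F [1.4 0.9 0.4] gap 76.9 ff 0.0 q [ 0.99  0.49 -0.56  1.56  0.27  1.17  1.02]
  to [ 513. -392.  220.] [-4.3 -3.1 72.4]
  to [ 513. -392.  168.] [-0. -0. 52.]
```

Request:
jog_arm(increments=[[0.8,-4,-3,20,0],[0.8,0,0,36,0],[0.8,0,0,36,0],[0.8,0,0,24,0],[0.8,0,0,8,0]])

```text
clock: 24.03
tcp_pos: [512.0, -387.8, 164.7]
orientation: [-0.003, 0.445, 0.895, 0.001]
wrist_force: [-0.6, 0.5, -0.2]
finger_gap: 76.7
finger_force: 0.0
```

Request:
jog_arm(increments=[[0.8,0,0,0,0],[0.3,0,0,0,0],[0,0,0,0,0],[-0.4,0,0,0,0],[-1,0,0,0,0]], grip_force=40)

```text
clock: 24.45
tcp_pos: [514.1, -391.5, 170.1]
orientation: [0.001, 0.447, 0.895, -0.0]
wrist_force: [-0.2, -0.1, 0.7]
finger_gap: 28.8
finger_force: 0.0
```

Request:
jog_arm(increments=[[-1,0,0,0,0],[-1,0,0,0,0],[-1,0,0,0,0],[-1,0,0,0,0],[-1,0,0,0,0]], grip_force=80)

```text
clock: 24.87
tcp_pos: [514.3, -391.5, 170.0]
orientation: [0.001, 0.447, 0.895, -0.0]
wrist_force: [-0.5, 1.5, 6.4]
finger_gap: 21.4
finger_force: 78.1
```

```bash
python3 -c "
from h import *
b=BT[180];c=CL[180];legs((*b,168),(440,-250,290),(425,250,290),(*c,290),(*c,177))"
```

```text
t 24.87 tcp [ 514.3 -391.5  170. ] yaw 126.95 z [ 0.002 -0.002 -1.   ] F [-0.5  1.5  6.4] gap 21.4 ff 78.1 q [ 0.96  0.62 -0.51  1.66  0.35  0.96  0.97]
  to [ 513. -392.  168.] [ 0.2 -1.4  2. ]
  to [ 440. -250.  290.] [ 157.2   27.2 -122.4]
  to [425. 250. 290.] [408.6 288.6  -0.9]
  to [466. 325. 290.] [35.4 78.4 -0. ]
  to [466. 325. 177.] [ 3.00e-01 -1.00e-01  1.13e+02]
```

Request:
jog_arm(increments=[[-1,0,0,-10,0],[-1,0,0,-25,0],[-1,0,0,-36,0],[-1,0,0,-36,0],[-1,0,0,-36,0]])

```text
clock: 25.28
tcp_pos: [512.4, -390.7, 312.2]
orientation: [-0.001, 0.447, 0.895, 0.0]
wrist_force: [0.7, 0.2, -3.9]
finger_gap: 21.2
finger_force: 78.8
```

Request:
jog_arm(increments=[[-1,0,0,-27,0],[-1,16,10,0,0],[-1,32,21,0,0],[-1,32,21,0,0],[-1,32,21,0,0]])

```text
clock: 25.7
tcp_pos: [503.1, -256.2, 337.8]
orientation: [-0.001, 0.447, 0.894, 0.0]
wrist_force: [1.2, 0.9, -4.4]
finger_gap: 21.2
finger_force: 78.8
```

Request:
jog_arm(increments=[[-1,32,21,0,0],[-1,32,21,0,0],[-1,32,21,0,0],[-1,32,21,0,0],[-1,32,21,0,0]])

```text
clock: 26.12
tcp_pos: [490.8, -65.0, 338.1]
orientation: [-0.0, 0.447, 0.895, -0.001]
wrist_force: [0.9, 0.3, -4.3]
finger_gap: 21.2
finger_force: 78.8
```

Request:
jog_arm(increments=[[-1,32,21,0,0],[-1,32,21,0,0],[-1,32,21,0,0],[-1,32,21,0,0],[-1,32,21,0,0]])

```text
clock: 26.53
tcp_pos: [478.6, 125.6, 338.2]
orientation: [0.0, 0.447, 0.895, -0.001]
wrist_force: [1.2, -0.0, -4.1]
finger_gap: 21.4
finger_force: 78.8
```

```bash
python3 -c "
from h import *
c=CL[180];legs((*c,340),(*c,179))"
```

```text
t 26.53 tcp [478.6 125.6 338.2] yaw 126.93 z [-0.001 -0.001 -1.   ] F [ 1.2 -0.  -4.1] gap 21.4 ff 78.8 q [ 0.43  0.23 -0.86  1.83  0.19  1.17  0.15]
  to [466. 325. 340.] [167.  110.3  -2. ]
  to [466. 325. 179.] [1.00e-01 2.00e-01 1.61e+02]
```

Request:
jog_arm(increments=[[-1,32,21,0,0],[-1,32,21,0,0],[-1,32,21,0,0],[-1,32,21,0,0],[-1,24,16,0,0]])

```text
clock: 26.95
tcp_pos: [466.7, 308.7, 338.2]
orientation: [-0.001, 0.446, 0.895, -0.0]
wrist_force: [0.8, 0.6, -4.6]
finger_gap: 21.2
finger_force: 78.8
```

Request:
jog_arm(increments=[[-1,12,8,0,0],[-1,3,2,0,0],[-1,0,0,0,0],[-1,0,0,0,0]])

```text
clock: 27.28
tcp_pos: [467.4, 322.4, 337.8]
orientation: [0.0, 0.447, 0.895, -0.001]
wrist_force: [0.7, -0.1, -3.3]
finger_gap: 21.1
finger_force: 78.9
```

```bash
python3 -c "
from h import *
c=CL[180];legs((*c,340),(*c,179))
cv2.imwrite('pics/p3.png',cv2.resize(bot.snapshot('scene')[100:250,180:400,::-1],(660,450)))"
```

```text
t 27.28 tcp [467.4 322.4 337.8] yaw 126.90 z [-0.001 -0.002 -1.   ] F [ 0.7 -0.1 -3.3] gap 21.1 ff 78.9 q [ 0.02  0.4  -0.88  1.67  0.32  1.23 -0.29]
  to [466. 325. 340.] [ 3.   1.  -2.2]
  to [466. 325. 179.] [  0.2   0.3 161. ]
```

View pics/p3.png

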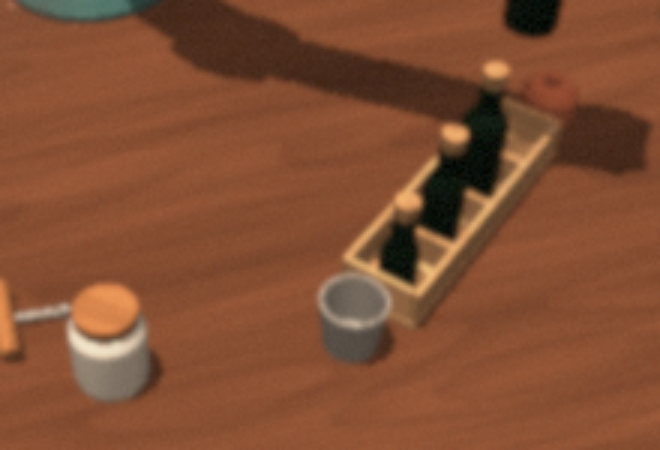

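Three bottles stand in order from the cup end: corks at (408,205), (455,138) and (496,72). The fourth hangs above the last cell, with its bottom at (531,25). I lower it about 159 mm, then creep to 176.

Request:
jog_arm(increments=[[-1,2.5,1,20,0],[-1,0,0,36,0],[-1,0,0,36,0],[-1,0,0,34,0],[-1,0,0,20,0]])

```text
clock: 27.75
tcp_pos: [466.3, 322.6, 188.7]
orientation: [-0.001, 0.448, 0.894, -0.003]
wrist_force: [-0.4, -0.4, -4.0]
finger_gap: 21.3
finger_force: 78.9
```

Request:
jog_arm(increments=[[-1,0,0,9,0],[-1,0,0,3,0],[-1,0,0,0,0],[-1,0,0,0,0],[-1,0,0,0,0]])

```text
clock: 28.17
tcp_pos: [467.6, 326.9, 182.1]
orientation: [0.001, 0.447, 0.895, 0.001]
wrist_force: [-0.1, -0.5, -4.1]
finger_gap: 21.8
finger_force: 78.9
```

Request:
jog_arm(increments=[[-1,0,0,0,0],[-1,0,0,0,0],[-1,0,0,0,0]])

```text
clock: 28.42
tcp_pos: [466.9, 326.5, 180.9]
orientation: [0.0, 0.447, 0.895, 0.0]
wrist_force: [0.8, -0.3, -3.7]
finger_gap: 21.0
finger_force: 78.9
```

Request:
jog_arm(increments=[[-1,0,0,1,0],[-1,0,0,0,0],[-1,0,0,0,0]])

```text
clock: 28.67
tcp_pos: [466.5, 326.4, 179.2]
orientation: [-0.0, 0.447, 0.895, -0.0]
wrist_force: [0.2, 0.2, -4.3]
finger_gap: 21.6
finger_force: 78.9
```

Request:
jog_arm(increments=[[-1,0,0,1,0],[-1,0,0,0,0]])

```text
clock: 28.83
tcp_pos: [466.5, 326.3, 178.0]
orientation: [-0.0, 0.447, 0.895, -0.0]
wrist_force: [0.2, -0.3, -4.2]
finger_gap: 21.1
finger_force: 78.9
```

Request:
jog_arm(increments=[[-1,0,0,1,0],[-1,0,0,0,0]])

```text
clock: 29.0
tcp_pos: [466.5, 326.3, 177.0]
orientation: [-0.0, 0.447, 0.895, -0.0]
wrist_force: [-0.7, -0.1, -4.6]
finger_gap: 21.3
finger_force: 78.9
```

Request:
jog_arm(increments=[[-1,0,0,1,0],[-1,0,0,0,0]])

```text
clock: 29.17
tcp_pos: [466.6, 326.4, 176.2]
orientation: [-0.0, 0.447, 0.895, -0.0]
wrist_force: [0.0, 0.5, -4.6]
finger_gap: 20.9
finger_force: 79.2
```

Request:
jog_arm(increments=[[-1,0,0,0.5,0],[-1,0,0,0,0]])

```text
clock: 29.33
tcp_pos: [466.7, 326.6, 176.1]
orientation: [0.0, 0.447, 0.895, 0.0]
wrist_force: [-0.6, -0.2, -1.2]
finger_gap: 21.1
finger_force: 79.5
```

Request:
jog_arm(increments=[[-0.3,0,0,0,0],[0.2,0,0,0,0],[0.6,0,0,0,0],[0.8,0,0,0,0],[0.8,0,0,0,0]])

```text
clock: 29.75
tcp_pos: [466.7, 326.5, 175.9]
orientation: [0.0, 0.447, 0.895, 0.0]
wrist_force: [-0.3, 0.3, -0.0]
finger_gap: 75.9
finger_force: 0.0
```

Request:
jog_arm(increments=[[0.8,0,0,-10,0],[0.8,0,0,-30,0],[0.8,0,0,-36,0],[0.8,0,0,-36,0],[0.8,0,0,-30,0]])

```text
clock: 30.17
tcp_pos: [466.5, 327.0, 321.1]
orientation: [0.0, 0.446, 0.895, 0.001]
wrist_force: [0.3, 1.1, 0.1]
finger_gap: 76.8
finger_force: 0.0
```

Request:
jog_arm(increments=[[0.8,-20,-20,0,0],[0.8,-28,-28,0,0],[0.8,-28,-28,0,0],[0.8,-28,-28,0,0],[0.8,-20,-20,0,0]])

```text
clock: 30.58
tcp_pos: [441.4, 149.8, 318.1]
orientation: [0.001, 0.447, 0.894, -0.001]
wrist_force: [0.2, -0.7, 0.3]
finger_gap: 76.9
finger_force: 0.0
```

Request:
jog_arm(increments=[[0.8,-20,-20,0,0],[0.8,-28,-28,0,0],[0.8,-20,-20,0,0],[0.8,0,0,0,0],[0.8,0,0,0,0]])

```text
clock: 31.0
tcp_pos: [428.6, 56.3, 318.5]
orientation: [0.001, 0.448, 0.894, -0.0]
wrist_force: [-0.5, 1.2, -0.3]
finger_gap: 77.1
finger_force: 0.0
```

```bash
python3 -c "
from h import *
legs()
a=cv2.resize(bot.snapshot('scene')[80:250,180:400,::-1],(400,309));b=cv2.resize(bot.snapshot('top')[120:274,90:290,::-1],(400,309))
cv2.imwrite('pics/p4.png',np.hstack([a,b]))"
```

```text
t 31.00 tcp [428.6  56.3 318.5] yaw 126.74 z [ 0.001 -0.001 -1.   ] F [-0.5  1.2 -0.3] gap 77.1 ff 0.0 q [ 0.62  0.09 -0.86  1.99  0.08  1.09  0.37]
```

View pics/p4.png

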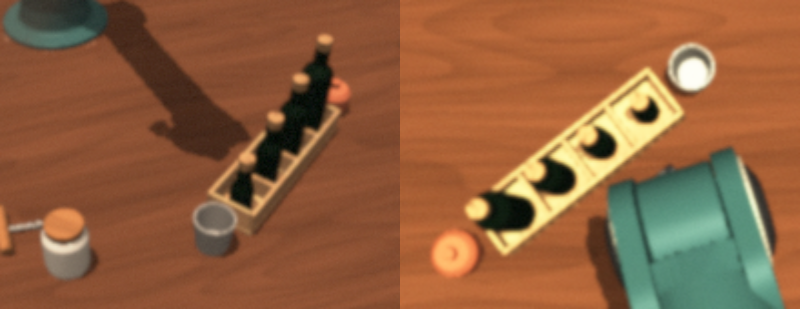

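All four bottles stand upright in the carrier in order of height: scene corks at (248,160), (275,118), (300,82) and (324,42), with the shortest next to the cup. The cup, pot and jar are in place and the gripper is clear.

```bash
python3 -c "
from cell import bot
print(bot.sign_off())"
```

```text
the job is handed in; nothing more can be done
None
```

The four bottles stand upright in the carrier in height order, with the shortest at the cup end. The cup, pot and jar were not moved, and the job was handed in at about 31 s.

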